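Rock the angle gauge on its stud to the red band and hold it

ROBOT

A 6-joint arm with a two-finger parallel gripper is mounted at the origin on a cart in front of the work surface, level with it; the furniture and walls round the work are solid. World frame = base frame: x ahead of the robot, y to its left, z up, the work surface at z = 0. Lengths are in m, angles in degrees, forces in N, time in s.
With the tool pointing down it reaches from about 0.25 to 0.725 m from the base axis. Payload 9.7 kg.
Tool frame: the origin (TCP) lies between the finger pads; the fingertips stand 11 mm ahead of it and the grasp point (between the pads) lies 8 mm behind it; z points along the fingers, y is the line along which they close (so a half turn about z gives the same grasp; the last joint's range is limited). The gripper opens to 85 mm and grips with 20 to 120 N. Pads are 22 mm wide; open, the fingers measure 114 mm over their backs; the gripper's body (76 mm by 85 mm) begins 54 mm behind the grasp point. The pads swing forward as they close: fully open they stand 13 mm farther back than shut.
Start: joints at [-76.375, 4.979, 10.078, 95.1, 0, 90], TCP at [0.13, -0.535, 0.242] pointing down, gripper open.
Joint ranges: [-179.16, 179.16], [-48.56, 103.87], [-65.8, 70.77], [-126.05, 130.52], [-82.76, 87.17], [-180, 180]. Speed limits (degrees/s): [127.2, 127.2, 147.25, 180, 180, 180].

INTERFACE

Orientations are given as [roll, pitch, yaw] about the fixed x, y, z axes, in that order (R = Rz(yaw) Ry(pitch) Rx(roll)).
In Python, from workcell import monitor, cams, ticket gives the robot as it stands.
- The arm moves only by the tool carry_out, never from a script. Its argument "plan" is a list of rows, each an object with "travel": the shift along the world's x, y, z as a fraction of full scale, a list of three; "angular": the turn, a rotation vector about the world's x, y, z as a fraction of full scale, a list of three; "grip": the gripper's target within -1 to 1 (fully open at 1, half-way at 0, shut at -1). In form: [{"travel": [x, y, z], "angular": [ax, ay, az], "grip": grip}, ...]. A call has 1 to 8 rows; each row is the pose to reach, as a shift and turn from the pose commanded when the call began; what a row does not reach only later rows make up. Full scale, the value 1, is 300 mm for a shift and 0.5 rad for a turn. A row lasts 1/12 s, in which the tool goes at most 41.7 mm and 7.16 degrees, less where a joint would pass 70% of its speed; a pose out of reach is approached as far as the arm can. A call with a number of a shift or a turn outside -1 to 1 is refused whole. A call with a gripper value outside its range is refused whole. The fingers move at their own pace and stop on an object; "grip_force" is the grip in N (left out, the last holds). Time passes only in rows, so rows that repeat a pose let the fingers close. It gives the time, the measured TCP pose, the force, the opening and the grip force at its end, in the units of the state.
- monitor.get_obs(): the state, without advancing time (a new reading comes with each control period).
- cams.camera(name): name is "scene" or "top"; returns a dict with "frame" (384x512x3 uint8, red, green, blue), "mtx" (3x3 intrinsics, pixels), "dist" ([k1, k2, p1, p2, k3] as OpenCV has them; the pictures are not rectified), "view" (4x4, takes a point from world to camera coordinates). Camera axes: x right, y up, looking along -z (the intrinsics and any distortion apply to the point x, -y, -z); pixel columns grow to the right and rows downward; lengths in m; the calibration is good to about 2 mm. A picture is of the moment at which its call begins. There is no depth.
- ticket.job_done(): hands the job in; it is judged then, once.
The state is a dict: "time": time; "q": joint angles; "qd": joint speeds; "joint_efforts": joint torques, N m; "ee_pos": TCP position; "tcp_rot": TCP orientation; "wrist_force": force on the tool from outside, world axes, zero at the start; "torque": the same for the moment, N m; "opening": finger opening in m; "grasp_force": force on a finger pad.
Only numpy, scipy, OpenCV 4.12 (cv2) and the standard library are available. Lean on these libraries where they do the work, as an engineer would, in place of code of your own. Each camera call takes 0.05 s, during which the arm holds its last target. There are 200 camera calls.

TASK

Set the blue stud into the pocket of the wooden joist offcut, flat foot down and round crown up, fully seated, and let go of it. Then pick up the angle gauge (its black grip is made for that), rest its underside on the stud's crown with the two feet straddling the crown, and rock it sideways on the crown until the swinging pointer settles inside the red band; finish while still holding the gauge steady there, carried by nothing but the stud and your grip. Leave the screwdriver, the roll of tape and the orange brush where they are.

Things in the scene. Friction and masses are not known exactly. Their poses are not given: they have to be found in the camera images.
- stud_grip (a point): point to grasp on the stud, on its centre line, 36 mm above its underside; axes as stud. Grasp the neck across y (28 mm wide); keep the fingertips more than 12 mm above the underside, to clear the foot
- stud: loose blue and dark steel stud, 0.2 kg, starts standing on its foot on the table; origin at the centre of its underside, z up. Foot 50 (x) x 44 (y) x 12 mm; on it a neck 40 (x) x 28 (y) mm that ends in a half-round crown of radius 14 mm, crown axis along x, 38 mm above the underside; 52 mm tall in all. A half turn about z makes no difference
- stud_foot (a point): centre of the underside of the stud's foot; axes as stud
- stud_crown (a point): top of the stud's crown, 52 mm above the underside of the foot, on its centre line
- pocket (a point): centre of the floor of the pocket in the joist's top; pocket 54 (x) x 48 (y) mm, 10 mm deep, floor 30 mm above the table; z up. The stud's foot goes in with its x along this x (either way round); the seated crown's top is then 82 mm above the table
- joist: joist offcut, a light wooden block fixed to the table, 150 (x) x 95 (y) x 40 mm high; origin at the centre of its underside; the pocket is in the middle of its top
- gauge_grip (a point): centre of the gauge's black grip (18 (x) x 50 (y) x 32 mm high), to be grasped across x; 128 mm above the underside of the feet, 16 mm below the top, 120 mm above the underside of the bar; axes as gauge
- gauge: loose angle gauge, 0.34 kg, 44x150x144 mm, starts upright on its feet; origin at the centre of the feet's underside. From below: two feet 8 mm high, 8 mm thick, at y = -26 and +26 mm; aluminium bar 44 (x) x 150 (y) x 12 mm; yellow-framed dial box 16 (x) x 88 (y) mm; black grip. Dial faces -x, y along the bar, z up
- gauge_saddle (a point): middle of the underside of the gauge's bar, between the feet, 8 mm above their underside; axes as gauge. Here the gauge rests on the crown: the space between the feet is 44 mm wide along y, the crown 28 mm; the crown's axis lies along the gauge's x (either way round)
- pointer (a joint): angle of the free swinging black pointer (a damped pendulum behind the clear cover) against the gauge, rad; 0 when the gauge is upright, positive when the tip hangs towards the gauge's +y end, as it does when that end is lowered. Once settled (about 1 s) it equals the gauge's sideways lean
- mark (a joint): angle of the middle of the red band on the dial, same zero and direction as the pointer, rad; 0.12 to 0.26, differs from start to start, stays put in the gauge. The band reaches 0.061 rad (3.5 degrees) to either side. Pointer in the middle of the band: both joint values equal, the gauge's +y end lowered by that angle
- pointer_tip (a point): tip of the pointer, 60 mm from its pivot; the pivot lies 96 mm above the underside of the gauge's feet
- mark_tip (a point): middle of the red band at the pointer tip's radius, 60 mm from the pivot
- screwdriver: bystander: red-handled screwdriver 220 mm long lying on the right
- masking_tape: bystander: roll of beige tape, 92 mm across, 25 mm high, lying at the back
- orange_brush: bystander: orange hand brush, 57x154x91 mm, standing on its bristles at the back
There are look-alikes about, which are no part of the job. There is more than one size of the gauge; the one meant has the size given above.

How it is judged:
By the outcome, as a careful person would: the job done as asked, in the order asked, and still so for the second after the job is handed in, while the arm keeps its last pose, push and grip.
It also fails if it takes over 58 s, if anything falls off the work surface, if the arm or the gripper's body presses on something with over 40 N, if the wrist force passes 120 N, or if a joint passes its speed limit or range.

## Working session

There is one attempt and no reset: what is moved stays moved. The work goes in short steps, Python scripts to look and compute and a tool call to move; the robot and the scene stay as the last step left them, time stands still between calls to the robot, and variables do not carry over. Pictures are saved under pics/ and viewed, at most 10 in all, crops included, and the job is handed in when it is done.

Besides the shell and the picture viewer there is one more tool, called after "Emit:" as name([rows], argument=value, ...), one row to a line, values as JSON. carry_out: Moves the arm, as the interface text tells. Its arguments: {"type":"object","properties":{"plan":{"type":"array","items":{"type":"object","properties":{"travel":{"type":"array","items":{"type":"number"}},"angular":{"type":"array","items":{"type":"number"}},"grip":{"type":"number"}}}},"grip_force":{"type":"number"}},"required":["plan"]}

```bash
ls; mkdir -p pics; python3 - <<'E'
from workcell import monitor, cams
import cv2
o=monitor.get_obs(); print({k:o[k] for k in('time','ee_pos','tcp_rot','opening','wrist_force')})
for n in('scene','top'):
    c=cams.camera(n); cv2.imwrite(f'pics/{n}0.png',cv2.resize(c['frame'][:,:,::-1],(800,600),interpolation=cv2.INTER_CUBIC)); cv2.imwrite(f'pics/raw_{n}0.png',c['frame'][:,:,::-1])
    print(n,c['mtx'],c['dist'],c['view'])
E
```

```text
pics
{'time': 0.0, 'ee_pos': array([ 0.12950022, -0.53431335,  0.24157914]), 'tcp_rot': array([-1.79923651e+02,  5.68568591e-04,  1.36254120e+01]), 'opening': 0.0854200200453601, 'wrist_force': array([ 0.54722072, -0.0296233 ,  0.19006806])}
scene [[349.78051246   0.         253.71319813]
 [  0.         349.78051246 193.99197897]
 [  0.           0.           1.        ]] [-9.7443383e-05  0.0000000e+00  0.0000000e+00  0.0000000e+00
  0.0000000e+00] [[-0.90803665 -0.41888521  0.00215095  0.56718352]
 [ 0.31188201 -0.67263518  0.67103765 -0.1823658 ]
 [-0.27964094  0.60999762  0.74142016 -1.03486784]
 [ 0.          0.          0.          1.        ]]
top [[428.1589542    0.         252.03682199]
 [  0.         428.1589542  193.38693794]
 [  0.           0.           1.        ]] [-0.00129599  0.          0.          0.          0.        ] [[ 2.57059264e-03 -9.99943378e-01 -1.03262699e-02  8.95734313e-02]
 [ 9.83450785e-01  6.57233986e-04  1.81174285e-01 -6.02783340e-01]
 [-1.81157240e-01 -1.06211036e-02  9.83396790e-01 -1.43543312e+00]
 [ 0.00000000e+00  0.00000000e+00  0.00000000e+00  1.00000000e+00]]
```

View pics/scene0.png

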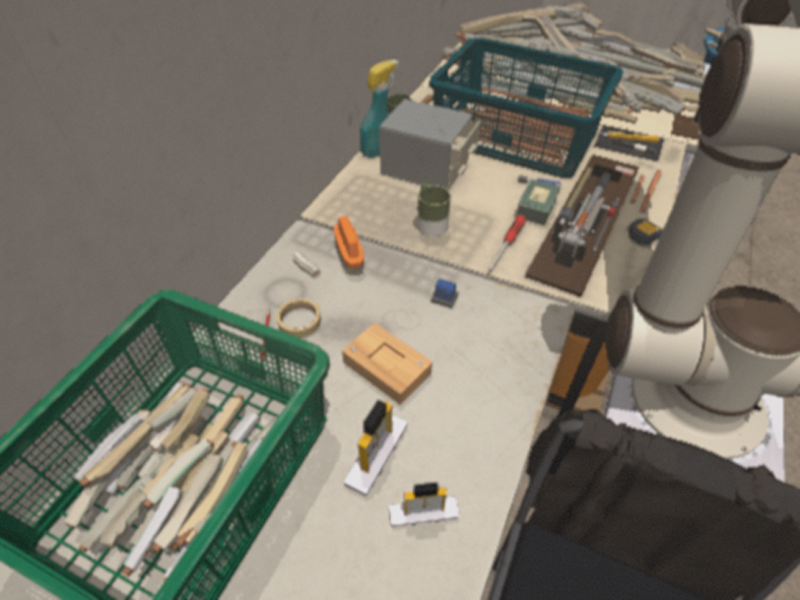

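View pics/top0.png

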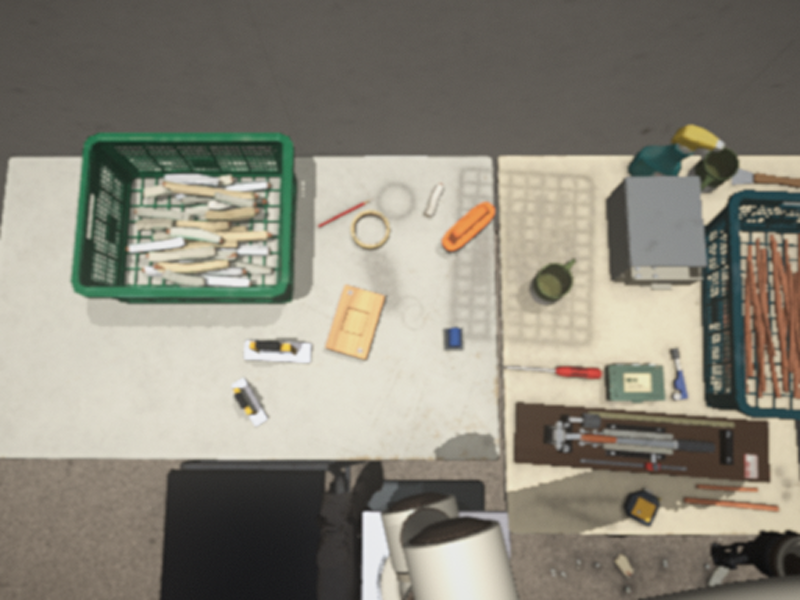

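```bash
cat > h.py <<'E'
import numpy as np, cv2
from workcell import monitor, cams
def snap(n,i):
    c=cams.camera(n); cv2.imwrite(f'pics/raw_{n}{i}.png',c['frame'][:,:,::-1]); np.savez(f'pics/{n}.npz',**c); return c
def proj(c,P):
    P=np.atleast_2d(np.array(P,float)); q=(c['view']@np.c_[P,np.ones(len(P))].T).T[:,:3]
    q=q*[1,-1,-1]
    return cv2.projectPoints(q,np.zeros(3),np.zeros(3),c['mtx'],c['dist'])[0][:,0]
def crop(img,u,v,w=64,h=64,s=4,grid=16):
    u0,v0=int(u-w/2),int(v-h/2)
    M=np.float32([[s,0,-u0*s],[0,s,-v0*s]])   # integer raw px -> exactly s*(u-u0)
    o=cv2.warpAffine(img,M,(w*s,h*s),flags=cv2.INTER_CUBIC)
    for k in range(0,w,grid):
        cv2.line(o,(k*s,0),(k*s,6),(0,0,255)); cv2.putText(o,str(u0+k),(k*s+2,16),0,.35,(0,0,255))
    for k in range(grid,h,grid):
        cv2.line(o,(0,k*s),(6,k*s),(0,0,255)); cv2.putText(o,str(v0+k),(8,k*s+4),0,.35,(0,0,255))
    return o
E
python3 - <<'E'
from h import *
S=cv2.imread('pics/raw_scene0.png');T=cv2.imread('pics/raw_top0.png')
for n in('scene','top'): np.savez(f'pics/{n}.npz',**cams.camera(n))
a=np.hstack([crop(S,285,186,40,48,6,8),crop(S,248,231,80,60,4,10)[:288],][:1]+[cv2.resize(crop(S,248,231,64,57,5,8),(320,285))[:285]][:0]) 
def pad(i,w,h):
    o=np.zeros((h,w,3),np.uint8); o[:min(h,i.shape[0]),:min(w,i.shape[1])]=i[:h,:w]; return o
r1=np.hstack([pad(crop(S,285,186,24,30,10,4),240,300),pad(crop(S,248,231,64,56,5,8),320,300),pad(crop(S,241,285,46,64,5,8),240,300)])
r2=np.hstack([pad(crop(T,291,216,24,30,10,4),240,300),pad(crop(T,228,206,48,56,6,8),320,300),pad(crop(T,177,223,48,40,5,8),240,300)])
cv2.imwrite('pics/m1.png',np.vstack([r1,r2]))
E
```

```text
(no output)
```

View pics/m1.png

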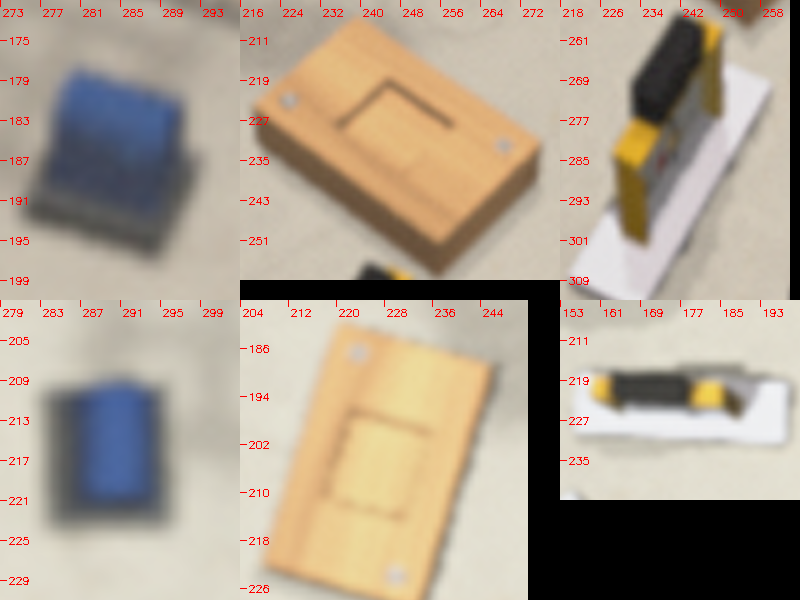

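```bash
cat > fit.py <<'E'
from h import *
from scipy.optimize import least_squares
C={n:dict(np.load(f'pics/{n}.npz')) for n in('scene','top')}
def fit(obs,x0,fixz=True,flipp=0):
    # obs: list (cam, local xyz m, u,v); params x,y,yaw,(z)
    def P(p,l):
        c,s=np.cos(p[2]),np.sin(p[2]); return [p[0]+c*l[0]-s*l[1],p[1]+s*l[0]+c*l[1],l[2]+(p[3] if len(p)>3 else 0)]
    def r(p): return np.concatenate([proj(C[c],P(p,l))[0]-[u,v] for c,l,u,v in obs])
    s=least_squares(r,x0,loss='soft_l1',f_scale=.7)
    return s.x,r(s.x).reshape(-1,2)
E
python3 - <<'E'
from fit import *
np.set_printoptions(precision=3,suppress=True)
m=1e-3
j=lambda x,y:(x*75*m,y*47.5*m,.04); p=lambda x,y:(x*27*m,y*24*m,.04)
J=[('top',j(1,1),220.7,181.7),('top',j(1,-1),246.8,188.8),('top',j(-1,1),208.2,222.2),('top',j(-1,-1),234.8,228.3),
('top',p(1,1),223.2,196.3),('top',p(1,-1),236.2,200.2),('top',p(-1,1),218.2,210.5),('top',p(-1,-1),231.2,214.3)]
JS=[(219,224),(240,206),(276,233),(255.6,251.6)]
# scene: assign by prediction
x,res=fit(J,[.4,.1,0]); print(x,np.degrees(x[2])); print(res.T)
c,s=np.cos(x[2]),np.sin(x[2])
for n,f in(('j',j),('p',p)):
    for a in(1,-1):
        for b in(1,-1):
            l=f(a,b); print(n,a,b,proj(C['scene'],[x[0]+c*l[0]-s*l[1],x[1]+s*l[0]+c*l[1],l[2]]))
JJ=J+[('scene',j(1,1),219,224),('scene',j(1,-1),240,206),('scene',j(-1,-1),276,233),('scene',j(-1,1),255.6,251.6),
('scene',p(1,-1),246,219),('scene',p(1,1),235.4,229),('scene',p(-1,-1),259,228.6)]
x,res=fit(JJ,[.4,.1,-.2]); print(x,np.degrees(x[2])); print(res.T)
x,res=fit(JJ,[.4,.1,-.2,0]); print(x,np.degrees(x[2]))
f=lambda x,y,z:(x*25*m,y*22*m,z*m)
S=[('scene',f(-1,1,0),288.8,196.8),('scene',f(1,1,0),275.5,192.8),('scene',f(-1,-1,12),293,186.5),
('scene',(20*m,0,.052),280.8,177.8),('scene',(-20*m,0,.052),291.5,180.8),
('top',f(1,1,12),283.5,209.5),('top',f(-1,-1,12),296,223.3),('top',f(-1,1,12),283.7,223.3),('top',(20*m,14*m,.038),287,208.5),('top',(20*m,-14*m,.038),294.5,208.5),('top',(-20*m,14*m,.038),287,221),('top',(-20*m,-14*m,.038),294.5,221)]
x,res=fit(S,[.37,-.1,0]); print('stud',x,np.degrees(x[2])); print(res.T)
x,res=fit(S,[.37,-.1,0,0]); print(x)
# gauge montage
Sc=cv2.imread('pics/raw_scene0.png');T=cv2.imread('pics/raw_top0.png')
a=crop(Sc,241,285,50,75,8,10); b=crop(T,177,223,50,30,8,10); o=np.zeros((600,800,3),np.uint8); o[:,:400]=a; o[:240,400:]=b; o[240:540,400:]=crop(Sc,241,279,32,24,12.5,8)[:300,:400]
cv2.imwrite('pics/m2.png',o)
E
```

```text
[ 0.563  0.177 -0.278] -15.919368537658961
[[-0.035 -0.37  -0.004 -0.441 -0.093 -0.011  0.454  0.608]
 [-0.229 -0.091 -0.179  1.24  -0.196 -0.395  0.226  0.179]]
j 1 1 [[218.846 223.31 ]]
j 1 -1 [[239.849 205.257]]
j -1 1 [[256.43  250.701]]
j -1 -1 [[277.006 230.251]]
p 1 1 [[235.707 226.897]]
p 1 -1 [[246.26  217.415]]
p -1 1 [[249.19  236.525]]
p -1 -1 [[259.666 226.608]]
[ 0.563  0.179 -0.29 ] -16.589031705874206
[[-0.363 -0.789 -0.817 -1.352 -0.598 -0.563 -0.226 -0.121 -0.364 -0.082
   0.756  0.23   0.151  0.045  0.436]
 [-0.255  0.18  -0.347  1.378 -0.193 -0.24   0.179  0.285 -0.423 -0.324
  -1.916 -0.201 -1.077 -1.671 -1.334]]
[ 0.564  0.177 -0.29  -0.008] -16.63213292940343
stud [ 0.528 -0.044  0.003] 0.1698131882614656
[[ 0.029 -0.294  0.619 -1.003 -0.539  0.292  0.437  0.287 -0.433  0.082
  -0.261  0.293]
 [ 0.242 -0.298 -0.424  0.351  0.92  -0.276 -0.1   -0.081  1.059  1.044
  -0.057 -0.07 ]]
[ 0.528 -0.044  0.003  0.002]Traceback (most recent call last):
  File "<stdin>", line 27, in <module>
  File "h.py", line 12, in crop
    o=cv2.warpAffine(img,M,(w*s,h*s),flags=cv2.INTER_CUBIC)
cv2.error: OpenCV(4.12.0) :-1: error: (-5:Bad argument) in function 'warpAffine'
> Overload resolution failed:
>  - Can't parse 'dsize'. Sequence item with index 0 has a wrong type
>  - Can't parse 'dsize'. Sequence item with index 0 has a wrong type
```

```bash
python3 - <<'E'
from fit import *
Sc=cv2.imread('pics/raw_scene0.png');T=cv2.imread('pics/raw_top0.png')
a=crop(Sc,241,285,50,75,8,10); b=crop(T,177,223,50,30,8,10); o=np.zeros((600,800,3),np.uint8); o[:,:400]=a; o[:240,400:]=b; o[240:540,400:]=crop(Sc,243,283,33,25,12,8)[:300,:400][:, :396].repeat(1,0) if 0 else cv2.copyMakeBorder(crop(Sc,243,283,33,25,12,8),0,0,0,4,cv2.BORDER_CONSTANT)
cv2.imwrite('pics/m2.png',o)
E
```

```text
(no output)
```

View pics/m2.png

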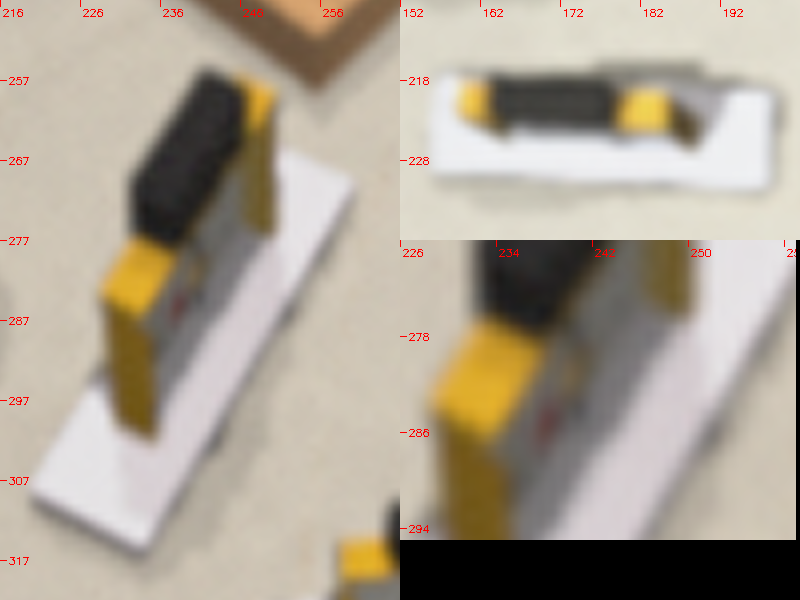

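```bash
python3 - <<'E'
from fit import *
np.set_printoptions(precision=2,suppress=True)
m=1e-3
B=lambda x,y,z=20:(x*22*m,y*75*m,z*m); G=lambda x,y:(x*9*m,y*25*m,.144)
T=[('top',B(1,1),156.4,217.4),('top',B(-1,1),155.8,230.2),('top',B(1,-1),198.9,219.5),('top',B(-1,-1),198.3,231.5),('top',G(1,1),163.6,217.4),('top',G(-1,1),163.9,224),('top',G(1,-1),179.5,218.2),('top',G(-1,-1),179.5,224.9)]
S=[('scene',B(1,1),220.1,308.3),('scene',B(-1,1),233.5,315.5),('scene',B(-1,-1),260.4,269.9),('scene',B(1,-1),251.6,266),('scene',G(1,-1),241.6,255.8),('scene',G(-1,-1),246.9,258.3),('scene',G(1,1),232.6,269.5)]
for o in(T,S,T+S):
    x,r=fit(o,[.5,.3,0]); print(x.round(4),np.degrees(x[2])); print(r.T)
xz,_=fit(T+S,[.5,.3,0,0]); print(xz.round(4))
x,r=fit(S,[.5,.3,0])
img=cv2.imread('pics/raw_scene0.png').astype(float)
red=img[...,2]-img[...,:2].max(2)
w=red[274:296,230:250]; print(w.astype(int))
c,s=np.cos(x[2]),np.sin(x[2])
for a in np.arange(0,.32,.04):
    q=[]
    for rr in(60,):
        l=[-.007,rr*m*np.sin(a),.096-rr*m*np.cos(a)]; q.append(proj(C['scene'],[x[0]+c*l[0]-s*l[1],x[1]+s*l[0]+c*l[1],l[2]])[0])
    print(round(a,2),*q)
l=[-.007,0,.096]; print('pivot',proj(C['scene'],[x[0]+c*l[0]-s*l[1],x[1]+s*l[0]+c*l[1],l[2]])[0])
E
```

```text
[ 0.5   0.35 -0.04] -2.137759668777217
[[ 0.85  0.45  0.62  0.44 -0.05 -0.78 -0.61 -1.  ]
 [ 0.48  0.09  0.01  0.45  0.27 -0.81  0.06 -1.11]]
[ 0.5   0.36 -0.07] -3.897910654359015
[[-0.82  0.41  1.02 -3.89  0.27  1.31 -1.16]
 [-0.18  0.6   0.31 -2.41 -0.71 -0.2   1.31]]
[ 0.5   0.35 -0.05] -2.9644310724169842
[[ 0.19 -0.39 -0.09 -0.45 -0.85 -1.66 -1.42 -1.9   0.13  1.5   1.21 -3.81
   0.71  1.79 -0.4 ]
 [ 0.04 -0.36  0.18  0.62  0.02 -1.07  0.03 -1.15 -0.56 -0.04 -0.58 -3.08
  -1.4  -0.98  0.72]]
[ 0.5   0.35 -0.05 -0.01]
[[11  9  6  1  3 -1  2  4  2  2  5  8  6  3  1  1  8 14 17 18]
 [ 9  8  5  2  2  0  1  1  1  4 10  8  4  1  2  3  5 12 16 17]
 [10  9  9 11 11  4  0 -1  0  6  9  5  3  1  1  2  4  7  9 13]
 [11 11 24 32 27 20 14  5  6  8  5  3  1  3  2  3  3  4  6  7]
 [11 21 38 45 41 37 29 21 13 10  5  4  3  2  4  3  1  1  3  7]
 [15 30 45 49 47 47 41 34 23  9  5  9  7  4  2  3  1  0  4  4]
 [24 41 49 49 48 49 46 39 23  9 12 10  7  3  3  2  3  4  4  4]
 [39 47 49 50 51 50 46 35 13  8 14 13  4  4  2  1  2  3  4  5]
 [45 48 50 50 49 50 40 21  9  8 13  9  4  2  1  2  2  3  4  4]
 [48
[... 303 characters left out ...]
  5  6]
 [25 28 27 23 16  7  3  6  7  5  2  2  3  3  4  6  6  7  5  6]
 [24 27 28 28 24 13  3  2  3  2  2  2  4  4  6  6  6  6  5  5]
 [21 26 26 28 26 17  5  1  2  0  2  2  3  5  5  6  5  5  5  7]
 [20 25 27 27 27 16  5  3  1  1  1  2  4  5  4  6  5  5  5  6]
 [21 27 26 27 25 17  6  2  1  1  3  3  4  4  5  6  6  5  6  8]
 [20 25 26 25 27 16  6  3  2  0  3  4  6  4  6  5  6  5  7  7]
 [20 25 26 27 26 19  7  1  2  1  2  5  4  4  5  5  6  6  6  9]
 [18 25 26 25 26 20  8  2  1  3  4  4  5  4  5  5  6  7  8  7]]
0.0 [243.33 286.74]
0.04 [242.87 287.47]
0.08 [242.42 288.17]
0.12 [241.97 288.86]
0.16 [241.51 289.53]
0.2 [241.06 290.18]
0.24 [240.61 290.82]
0.28 [240.16 291.43]
pivot [242.85 275.46]
```

Emit:
carry_out([
  {"travel": [0.72,0.88,0.0],"angular": [0,0,-0.476],"grip": 1},
  {"travel": [0.72,0.88,0.0],"angular": [0,0,-0.476],"grip": 1},
  {"travel": [0.72,0.88,0.0],"angular": [0,0,-0.476],"grip": 1},
  {"travel": [0.72,0.88,0.0],"angular": [0,0,-0.476],"grip": 1},
  {"travel": [0.72,0.88,0.0],"angular": [0,0,-0.476],"grip": 1},
  {"travel": [0.72,0.88,0.0],"angular": [0,0,-0.476],"grip": 1},
  {"travel": [0.72,0.88,0.0],"angular": [0,0,-0.476],"grip": 1},
  {"travel": [0.72,0.88,0.0],"angular": [0,0,-0.476],"grip": 1},
])

```text
time: 0.87
ee_pos: [0.3404, -0.2759, 0.2424]
tcp_rot: [180.0, -0.0, -0.0]
wrist_force: [0.1, -0.9, 0.2]
opening: 0.0853
grasp_force: 0.0
```

Emit:
carry_out([
  {"travel": [0.6,0.754,-0.5],"angular": [0,0,0],"grip": 1},
  {"travel": [0.6,0.754,-0.5],"angular": [0,0,0],"grip": 1},
  {"travel": [0.6,0.754,-0.5],"angular": [0,0,0],"grip": 1},
  {"travel": [0.6,0.754,-0.5],"angular": [0,0,0],"grip": 1},
  {"travel": [0.6,0.754,-0.5],"angular": [0,0,0],"grip": 1},
  {"travel": [0.6,0.754,-0.5],"angular": [0,0,0],"grip": 1},
  {"travel": [0.6,0.754,-0.5],"angular": [0,0,0],"grip": 1},
  {"travel": [0.6,0.754,-0.5],"angular": [0,0,0],"grip": 1},
])

```text
time: 1.53
ee_pos: [0.5204, -0.0492, 0.0907]
tcp_rot: [-180.0, 0.0, 0.0]
wrist_force: [0.8, -0.2, -0.1]
opening: 0.0856
grasp_force: 0.0
```

```bash
python3 - <<'E'
from h import *
o=monitor.get_obs(); print(o['ee_pos'],o['tcp_rot'],o['time'])
S=snap('scene',1)['frame'][:,:,::-1].copy()
cv2.imwrite('pics/m3.png',crop(S,285,178,66,50,12,8))
E
```

```text
[ 0.52040583 -0.04917408  0.09069669] [-1.79984445e+02  3.43619934e-02  4.42224732e-02] 1.5333
```

View pics/m3.png

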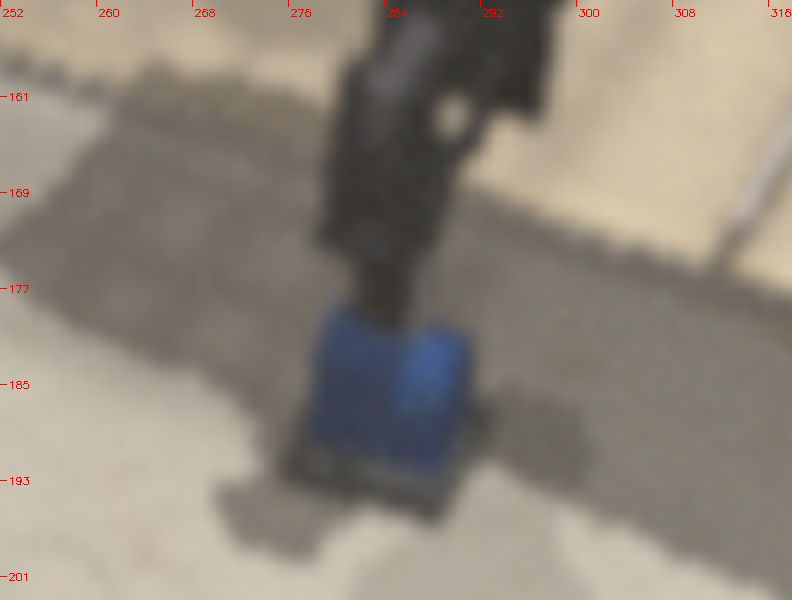

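Emit:
carry_out([
  {"travel": [0.008,0,-0.1],"angular": [0,0,0],"grip": 1},
  {"travel": [0.008,0,-0.212],"angular": [0,0,0],"grip": 1},
  {"travel": [0.008,0,-0.212],"angular": [0,0,0],"grip": 1},
  {"travel": [0.008,0,-0.212],"angular": [0,0,0],"grip": 0.5},
  {"travel": [0.008,0,-0.212],"angular": [0,0,0],"grip": 0},
  {"travel": [0.008,0,-0.212],"angular": [0,0,0],"grip": -0.6},
  {"travel": [0.008,0,-0.212],"angular": [0,0,0],"grip": -1},
  {"travel": [0.008,0,-0.212],"angular": [0,0,0],"grip": -1},
], grip_force=50)

```text
time: 2.25
ee_pos: [0.5232, -0.0515, 0.0307]
tcp_rot: [-180.0, -0.2, -0.0]
wrist_force: [-3.6, 1.6, 6.2]
opening: 0.0274
grasp_force: 49.6
```

Emit:
carry_out([
  {"travel": [0,0,0],"angular": [0,0,0],"grip": -1},
  {"travel": [0,0,0],"angular": [0,0,0],"grip": -1},
  {"travel": [0,0,0],"angular": [0,0,0],"grip": -1},
])

```text
time: 2.5
ee_pos: [0.5232, -0.0515, 0.0307]
tcp_rot: [-180.0, -0.2, -0.0]
wrist_force: [-0.2, 1.1, 6.9]
opening: 0.0269
grasp_force: 51.3
```

Emit:
carry_out([
  {"travel": [0,0,0.12],"angular": [0,0,0],"grip": -1},
  {"travel": [0,0,0.25],"angular": [0,0,0],"grip": -1},
  {"travel": [0.03,0.15,0.25],"angular": [0,0,-0.14],"grip": -1},
  {"travel": [0.06,0.3,0.25],"angular": [0,0,-0.28],"grip": -1},
  {"travel": [0.09,0.45,0.25],"angular": [0,0,-0.42],"grip": -1},
  {"travel": [0.12,0.6,0.25],"angular": [0,0,-0.56],"grip": -1},
  {"travel": [0.133,0.765,0.25],"angular": [0,0,-0.569],"grip": -1},
  {"travel": [0.133,0.765,0.25],"angular": [0,0,-0.569],"grip": -1},
])

```text
time: 3.17
ee_pos: [0.5199, -0.0938, 0.1034]
tcp_rot: [-177.5, 0.1, -11.5]
wrist_force: [0.1, -0.1, -2.2]
opening: 0.0268
grasp_force: 50.3
```

```bash
python3 - <<'E'
from h import *
o=monitor.get_obs(); print(o['ee_pos'],o['tcp_rot'],o['time'],o['opening'],o['wrist_force'])
p=o['ee_pos']
S=snap('scene',2);T=snap('top',2)
print(proj(S,[p]),proj(T,[p]))
a=crop(S['frame'][:,:,::-1].copy(),248,226,50,75,8,10);b=crop(T['frame'][:,:,::-1].copy(),228,203,50,75,8,10)
cv2.imwrite('pics/m4.png',np.hstack([a,b]))
E
```

```text
[ 0.51993192 -0.0937591   0.10341024] [-1.77495202e+02  1.38721590e-01 -1.14695026e+01] 3.1667 0.02683647987388997 [ 0.09261198 -0.09958958 -2.15023621]
[[294.26113216 160.1678007 ]] [[307.12438373 215.22508916]]
```

View pics/m4.png

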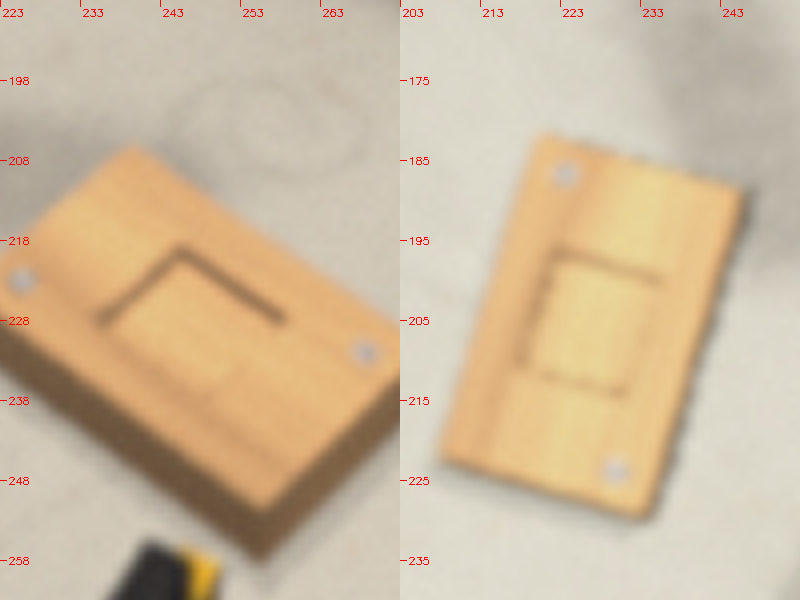

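```bash
python3 - <<'E'
from h import *
o=monitor.get_obs(); np.set_printoptions(precision=2,suppress=True); print(o)
E
```

```text
{'time': 3.2667, 'q': array([-11.59,   1.65,  -8.77,  79.72,   2.46, 179.95]), 'qd': array([ 1.98,  0.32,  0.43, -0.21,  1.53,  0.03]), 'joint_efforts': array([ -1.15, -49.79,  47.69,   0.02,  -0.11,  -0.  ]), 'ee_pos': array([ 0.52, -0.09,  0.1 ]), 'tcp_rot': array([-177.54,    0.13,  -11.54]), 'wrist_force': array([ 0.52, -0.69, -2.36]), 'torque': array([-0.04,  0.03, -0.04]), 'grasp_force': 50.3619347512722, 'opening': 0.027364881107962962}
```

Emit:
carry_out([
  {"travel": [0,0.1,0.02],"angular": [-0.03,0,0.24],"grip": -1},
  {"travel": [0,0.25,0.02],"angular": [-0.06,0,0.48],"grip": -1},
  {"travel": [0,0.4,0.02],"angular": [-0.087,-0.003,0.72],"grip": -1},
  {"travel": [0,0.5,0.02],"angular": [-0.087,-0.003,0.942],"grip": -1},
  {"travel": [0,0.5,0.02],"angular": [-0.087,-0.003,0.942],"grip": -1},
])

```text
time: 3.68
ee_pos: [0.5199, 0.063, 0.1097]
tcp_rot: [-179.8, 0.1, 16.3]
wrist_force: [-0.2, -0.6, -2.0]
opening: 0.0268
grasp_force: 50.6
```

Emit:
carry_out([
  {"travel": [0,0.1,0],"angular": [0,0,0.24],"grip": -1},
  {"travel": [0.0,0.2,0],"angular": [0,0,0.48],"grip": -1},
  {"travel": [0,0.3,0],"angular": [0,0,0.72],"grip": -1},
  {"travel": [0,0.4,0],"angular": [0,0,0.96],"grip": -1},
])

```text
time: 4.02
ee_pos: [0.5199, 0.179, 0.1097]
tcp_rot: [-179.9, 0.1, 43.5]
wrist_force: [0.6, -0.3, -1.5]
opening: 0.0272
grasp_force: 50.7
```

Emit:
carry_out([
  {"travel": [0,0,0],"angular": [0,0,0.24],"grip": -1},
  {"travel": [0.0,0,0],"angular": [0,0,0.48],"grip": -1},
  {"travel": [0,0,0],"angular": [0,0,0.72],"grip": -1},
  {"travel": [0,0,0],"angular": [0,0,0.96],"grip": -1},
])

```text
time: 4.35
ee_pos: [0.52, 0.1779, 0.1095]
tcp_rot: [-179.9, 0.1, 71.0]
wrist_force: [-0.9, -0.8, -2.0]
opening: 0.0268
grasp_force: 50.7
```

Emit:
carry_out([
  {"travel": [0,0,0],"angular": [0,0,0.24],"grip": -1},
  {"travel": [0.0,0,0],"angular": [0,0,0.48],"grip": -1},
  {"travel": [0,0,0],"angular": [0,0,0.72],"grip": -1},
  {"travel": [0,0,0],"angular": [0,0,0.96],"grip": -1},
])

```text
time: 4.68
ee_pos: [0.5201, 0.1776, 0.1096]
tcp_rot: [-179.9, 0.1, 98.5]
wrist_force: [0.2, 0.4, -2.5]
opening: 0.0269
grasp_force: 50.7
```

Emit:
carry_out([
  {"travel": [0,0,0],"angular": [0,0,0.24],"grip": -1},
  {"travel": [0.0,0,0],"angular": [0,0,0.48],"grip": -1},
  {"travel": [0,0,0],"angular": [0,0,0.72],"grip": -1},
  {"travel": [0,0,0],"angular": [0,0,0.96],"grip": -1},
])

```text
time: 5.02
ee_pos: [0.5201, 0.1776, 0.1095]
tcp_rot: [-180.0, 0.1, 126.0]
wrist_force: [0.5, -0.1, -1.5]
opening: 0.027
grasp_force: 50.7
```

Emit:
carry_out([
  {"travel": [0.05,0,-0.02],"angular": [0,0,0.24],"grip": -1},
  {"travel": [0.1,0,-0.02],"angular": [0,0,0.48],"grip": -1},
  {"travel": [0.143,0,-0.02],"angular": [0,0,0.72],"grip": -1},
  {"travel": [0.143,0,-0.02],"angular": [0,0,0.96],"grip": -1},
])

```text
time: 5.35
ee_pos: [0.5647, 0.1775, 0.1032]
tcp_rot: [-180.0, 0.1, 153.5]
wrist_force: [-0.1, -0.1, -1.9]
opening: 0.0271
grasp_force: 50.7
```

Emit:
carry_out([
  {"travel": [0,0,0],"angular": [0,0,0.2],"grip": -1},
  {"travel": [0.0,0,0],"angular": [0,0,0.34],"grip": -1},
  {"travel": [0,0,0],"angular": [0,0,0.34],"grip": -1},
])

```text
time: 5.6
ee_pos: [0.5631, 0.1775, 0.1034]
tcp_rot: [-180.0, 0.1, 163.1]
wrist_force: [-0.2, 0.3, -1.8]
opening: 0.0271
grasp_force: 50.7
```

```bash
python3 - <<'E'
from h import *
o=monitor.get_obs(); print(o['ee_pos'],o['tcp_rot'],o['q'][5],o['opening'],o['wrist_force'])
p=o['ee_pos']
S=snap('scene',3);T=snap('top',3)
print(proj(S,[p]),proj(T,[p]))
a=crop(S['frame'][:,:,::-1].copy(),248,216,50,75,8,10);b=crop(T['frame'][:,:,::-1].copy(),228,203,50,75,8,10)
cv2.imwrite('pics/m5.png',np.hstack([a,b]))
E
```

```text
[0.56307365 0.17752955 0.10342772] [-1.79962196e+02  7.79689776e-02  1.63079636e+02] 34.45466313163727 0.02707711303873278 [-0.24127133  0.25140174 -1.82165659]
[[247.37627306 213.70134083]] [[225.95730976 202.37319985]]
```

View pics/m5.png

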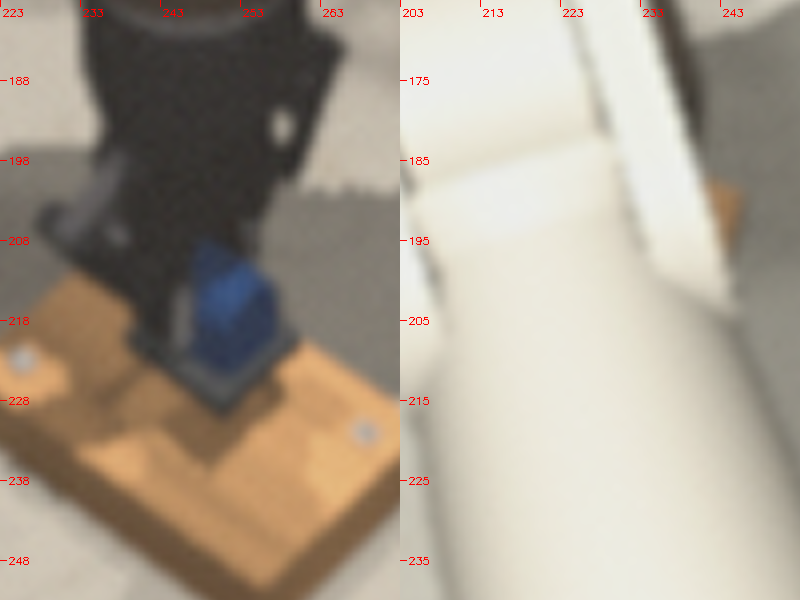

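```bash
cat > rel.py <<'E'
from fit import *
np.set_printoptions(precision=2,suppress=True)
m=1e-3
j=lambda x,y:(x*75*m,y*47.5*m,.04); p=lambda x,y:(x*27*m,y*24*m,.04)
J=[('scene',j(1,1),219,224),('scene',j(1,-1),239.6,206.1),('scene',j(-1,-1),276,233),('scene',j(-1,1),255.7,251.7),('scene',p(1,-1),245.5,218.2),('scene',p(1,1),235.2,228.2),('scene',p(-1,-1),259.2,227.9)]
xj,r=fit(J,[.56,.18,-.29]); print('joist',(xj*1000).round(1),np.degrees(xj[2])); print(r.T)
E
python3 - <<'E'
from rel import *
z=.0727
S=[('scene',(-.025,.022,z),250.9,229.9),('scene',(-.025,.022,z+.012),250.75,228),('scene',(-.025,-.022,z+.012),260.1,220.5),('scene',(.025,.022,z+.012),239.5,219.9),('scene',(-.02,.014,z+.012),249.9,224.2),('scene',(-.02,-.014,z+.012),258,219.3)]
for x0 in([.56,.18,-.29],[.56,.18,-.29,0]):
    xs,r=fit(S,x0); print('stud',(xs*1000).round(1),np.degrees(xs[2])); print(r.T)
E
```

```text
joist [ 562.8  181.4 -293.9] -16.837473001533784
[[-0.67  0.14  0.48 -0.3   0.41 -0.07 -0.04]
 [ 0.08  0.1  -1.19  0.41  0.3  -0.3   0.02]]
stud [ 556.3  178.6 -295.5] -16.92981803213061
[[-0.18 -0.05  0.72 -1.55  1.37 -0.29]
 [ 0.53 -0.07 -1.66 -1.2   1.11  0.26]]
stud [ 584.4  117.5 -312.8  -89.4] -17.92484674300239
[[-0.1   0.03 -0.03 -0.03  1.45 -0.74]
 [ 0.08 -0.27 -0.83 -0.64  1.18  0.98]]
```

Emit:
carry_out([
  {"travel": [0.019,0.002,-0.04],"angular": [0,0,0],"grip": -1},
  {"travel": [0.019,0.002,-0.093],"angular": [0,0,0],"grip": -1},
  {"travel": [0.019,0.002,-0.093],"angular": [0,0,0],"grip": -1},
  {"travel": [0.019,0.002,-0.093],"angular": [0,0,0],"grip": -1},
])

```text
time: 6.03
ee_pos: [0.5682, 0.1777, 0.0744]
tcp_rot: [-179.9, -0.0, 162.8]
wrist_force: [0.1, -0.3, -2.0]
opening: 0.0269
grasp_force: 50.7
```

```bash
python3 - <<'E'
from rel import *
o=monitor.get_obs(); print(o['ee_pos'],o['tcp_rot'],o['wrist_force'])
S=snap('scene',4)
I=S['frame'][:,:,::-1].copy()
def prj(l,x): 
    c,s=np.cos(x[2]),np.sin(x[2]); return proj(C['scene'],[x[0]+c*l[0]-s*l[1],x[1]+s*l[0]+c*l[1],l[2]])[0]
o2=crop(I,248,223,50,37,16,5)
u0,v0=223,int(223-18.5)
# predicted ideal: stud centred over pocket at z=.0727-.0279
z=o['ee_pos'][2]-.0307
for l in[(a*.025,b*.022,z+h) for a in(1,-1) for b in(1,-1) for h in(0,.012)]+[(a*.027,b*.024,.04) for a in(1,-1) for b in(1,-1)]:
    u,v=prj(l,xj); print(np.array(l)*1000,(u-u0)*16,(v-v0)*16); cv2.circle(o2,(int((u-u0)*16),int((v-v0)*16)),3,(0,255,0) if l[2]!=.04 else (255,0,255),1)
cv2.imwrite('pics/m6.png',o2)
E
```

```text
joist [ 562.8  181.4 -293.9] -16.837473001533784
[[-0.67  0.14  0.48 -0.3   0.41 -0.07 -0.04]
 [ 0.08  0.1  -1.19  0.41  0.3  -0.3   0.02]]
[0.57 0.18 0.07] [-179.88   -0.01  162.83] [ 0.07 -0.28 -2.  ]
[25.   22.   43.69] 208.48834088834747 369.84408749607064
[25.   22.   55.69] 206.20763719911292 331.05938090473273
[ 25.   -22.    43.69] 366.93150016971595 231.69343787712023
[ 25.   -22.    55.69] 366.025080648933 192.5594903409974
[-25.    22.    43.69] 406.10435783312005 515.7234670228945
[-25.    22.    55.69] 405.50077119307525 477.36724897127715
[-25.   -22.    43.69] 563.7353686701408 371.5710708992124
[-25.   -22.    55.69] 564.4928004042922 332.7977004785894
[27. 24. 40.] 194.12929959569374 382.35184712308273
[ 27. -24.  40.] 366.55418240774 232.0104533418562
[-27.  24.  40.] 407.0440278062001 540.0640735175293
[-27. -24.  40.] 578.516734362428 382.6754051294747
```

View pics/m6.png

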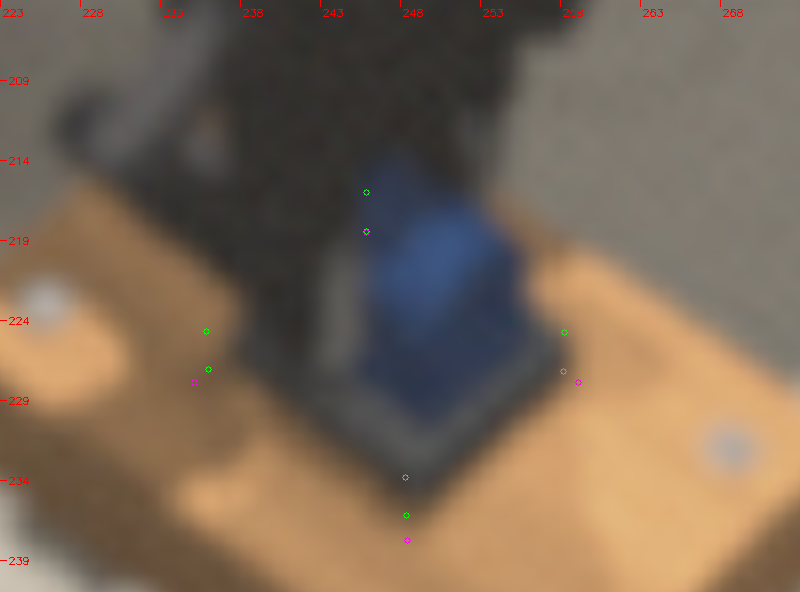

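Emit:
carry_out([
  {"travel": [0.001,0.004,0],"angular": [0,0,0],"grip": -1},
  {"travel": [0.001,0.004,-0.011],"angular": [0,0,0],"grip": -1},
  {"travel": [0.001,0.004,-0.016],"angular": [0,0,0],"grip": -1},
  {"travel": [0.001,0.004,-0.02],"angular": [0,0,0],"grip": -1},
  {"travel": [0.001,0.004,-0.024],"angular": [0,0,0],"grip": -1},
  {"travel": [0.001,0.004,-0.028],"angular": [0,0,0],"grip": -1},
  {"travel": [0.001,0.004,-0.028],"angular": [0,0,0],"grip": -1},
])

```text
time: 6.67
ee_pos: [0.5696, 0.1791, 0.0675]
tcp_rot: [-180.0, 0.2, 162.9]
wrist_force: [4.1, -1.2, -1.9]
opening: 0.0273
grasp_force: 50.8
```

Emit:
carry_out([
  {"travel": [0.004,-0.001,0],"angular": [0,0,0],"grip": -1},
  {"travel": [0.004,-0.001,-0.005],"angular": [0,0,0],"grip": -1},
  {"travel": [0.004,-0.001,-0.01],"angular": [0,0,0],"grip": -1},
  {"travel": [0.004,-0.001,-0.015],"angular": [0,0,0],"grip": -1},
  {"travel": [0.004,-0.001,-0.02],"angular": [0,0,0],"grip": -1},
  {"travel": [0.004,-0.001,-0.02],"angular": [0,0,0],"grip": -1},
])

```text
time: 7.17
ee_pos: [0.5702, 0.1788, 0.061]
tcp_rot: [-179.9, 0.1, 162.9]
wrist_force: [0.5, 0.4, -1.7]
opening: 0.0271
grasp_force: 50.8
```

Emit:
carry_out([
  {"travel": [0,0,-0.008],"angular": [0,0,0],"grip": -1},
  {"travel": [0,0,-0.008],"angular": [0,0,0],"grip": -1},
  {"travel": [0,0,-0.008],"angular": [0,0,0],"grip": -1},
])

```text
time: 7.42
ee_pos: [0.5704, 0.1788, 0.0608]
tcp_rot: [-180.0, 0.2, 162.9]
wrist_force: [-3.9, -3.4, 11.0]
opening: 0.0273
grasp_force: 52.4
```

Emit:
carry_out([
  {"travel": [0,0,0],"angular": [0,0,0],"grip": 0},
  {"travel": [0,0,0],"angular": [0,0,0],"grip": 0.6},
  {"travel": [0,0,0],"angular": [0,0,0],"grip": 1},
  {"travel": [0,0,0],"angular": [0,0,0],"grip": 1},
  {"travel": [0,0,0.1],"angular": [0,0,0],"grip": 1},
  {"travel": [0,0,0.24],"angular": [0,0,0],"grip": 1},
  {"travel": [0,0,0.38],"angular": [0,0,0],"grip": 1},
  {"travel": [0,0,0.5],"angular": [0,0,0],"grip": 1},
])

```text
time: 8.08
ee_pos: [0.5701, 0.1788, 0.2113]
tcp_rot: [-180.0, 0.1, 162.9]
wrist_force: [0.5, 0.2, -0.2]
opening: 0.0855
grasp_force: 0.0
```

Emit:
carry_out([
  {"travel": [0,0,0],"angular": [0,0,-0.24],"grip": 1},
  {"travel": [0,0,0],"angular": [0,0,-0.48],"grip": 1},
  {"travel": [0,0,0],"angular": [0,0,-0.72],"grip": 1},
  {"travel": [0,0,0],"angular": [0,0,-0.96],"grip": 1},
])

```text
time: 8.42
ee_pos: [0.5705, 0.1789, 0.2091]
tcp_rot: [-180.0, 0.1, 135.0]
wrist_force: [-0.3, 0.7, -0.4]
opening: 0.0851
grasp_force: 0.0
```

Emit:
carry_out([
  {"travel": [-0.04,0.12,0],"angular": [0,0,-0.24],"grip": 1},
  {"travel": [-0.08,0.24,0],"angular": [0,0,-0.48],"grip": 1},
  {"travel": [-0.12,0.36,0],"angular": [0,0,-0.72],"grip": 1},
  {"travel": [-0.16,0.4,0],"angular": [0,0,-0.96],"grip": 1},
])

```text
time: 8.75
ee_pos: [0.5214, 0.3024, 0.2083]
tcp_rot: [-179.9, 0.1, 107.7]
wrist_force: [0.9, 0.3, -0.0]
opening: 0.0854
grasp_force: 0.0
```

```bash
python3 - <<'E'
from fit import *
np.set_printoptions(precision=2,suppress=True)
m=1e-3
B=lambda x,y,z=20:(x*22*m,y*75*m,z*m); G=lambda x,y:(x*9*m,y*25*m,.144)
T=[('top',B(1,1),156.4,217.4),('top',B(-1,1),155.8,230.2),('top',B(1,-1),198.9,219.5),('top',B(-1,-1),198.3,231.5),('top',G(1,1),163.6,217.4),('top',G(-1,1),163.9,224),('top',G(1,-1),179.5,218.2),('top',G(-1,-1),179.5,224.9)]
S=[('scene',B(1,1),220.1,308.3),('scene',B(-1,1),233.5,315.5),('scene',B(-1,-1),260.4,269.9),('scene',G(1,-1),241.6,255.8),('scene',G(-1,-1),246.9,258.3),('scene',G(1,1),232.6,269.5)]
for o in(T,T[:4],T[4:],S,T+S):
    x,r=fit(o,[.5,.35,0]); print((x[:2]*1e3).round(1),np.degrees(x[2])); print(r.T)
xz,_=fit(T+S,[.5,.35,0,0]); print((xz*1e3).round(1))
o=monitor.get_obs(); print(o['ee_pos'],o['tcp_rot'])
s=snap('scene',5);t=snap('top',5)
a=crop(s['frame'][:,:,::-1].copy(),241,265,50,75,8,10);b=crop(t['frame'][:,:,::-1].copy(),195,210,50,75,8,10)
cv2.imwrite('pics/m7.png',np.hstack([a,b]))
E
```

```text
[496.1 352. ] -2.137759648470339
[[ 0.85  0.45  0.62  0.44 -0.05 -0.78 -0.61 -1.  ]
 [ 0.48  0.09  0.01  0.45  0.27 -0.81  0.06 -1.11]]
[497.  354.1] -2.078201848866424
[[ 0.26 -0.13  0.03 -0.14]
 [ 0.24 -0.14 -0.27  0.17]]
[494.8 349.9] -1.6560749756617543
[[ 0.55 -0.13  0.01 -0.34]
 [ 0.72 -0.35  0.39 -0.78]]
[498.  356.9] -3.0097634836548735
[[-0.78  0.59  0.44 -0.19  0.9  -1.35]
 [-0.07  0.49 -0.13 -0.92 -0.49  1.22]]
[497.  354.5] -2.4084234407040905
[[ 0.17 -0.29 -0.08 -0.32 -0.82 -1.58 -1.38 -1.8   0.19  1.65  0.88  0.46
   1.58 -0.48]
 [ 0.11 -0.28 -0.16  0.28 -0.06 -1.14 -0.19 -1.37 -0.5  -0.12 -0.86 -1.53
  -1.17  0.66]]
[498.2 353.5 -43.7  -6.9]
[0.52 0.3  0.21] [-179.94    0.06  107.66]
```

View pics/m7.png

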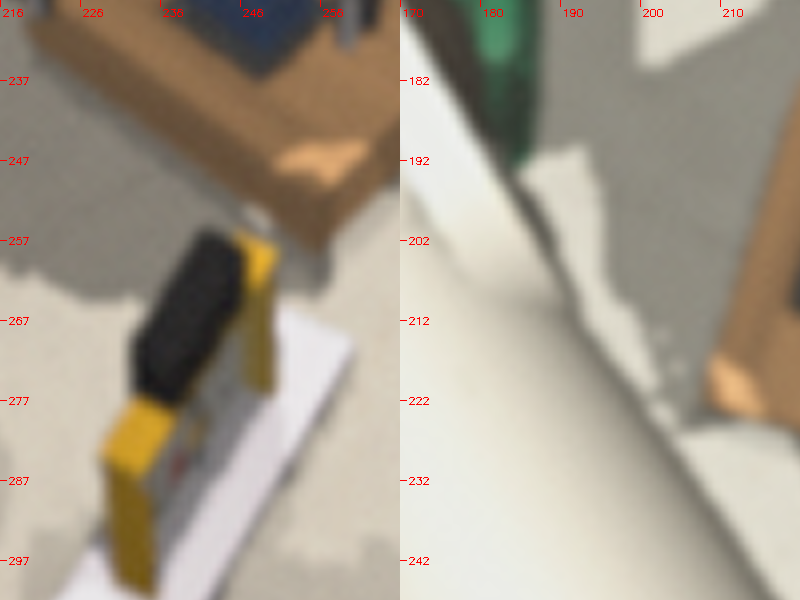

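Emit:
carry_out([
  {"travel": [-0.083,0.169,0],"angular": [0,0,-0.23],"grip": 1},
  {"travel": [-0.083,0.169,0],"angular": [0,0,-0.46],"grip": 1},
  {"travel": [-0.083,0.169,0],"angular": [0,0,-0.698],"grip": 1},
  {"travel": [-0.083,0.169,0],"angular": [0,0,-0.698],"grip": 1},
])

```text
time: 9.18
ee_pos: [0.4974, 0.3497, 0.2088]
tcp_rot: [-180.0, 0.1, 87.8]
wrist_force: [0.2, 0.5, 0.8]
opening: 0.0854
grasp_force: 0.0
```

Emit:
carry_out([
  {"travel": [-0.003,0.011,-0.13],"angular": [0,0,0],"grip": 1},
  {"travel": [-0.003,0.011,-0.26],"angular": [0,0,0],"grip": 0.6},
  {"travel": [-0.003,0.011,-0.296],"angular": [0,0,0],"grip": 0.2},
  {"travel": [-0.003,0.011,-0.296],"angular": [0,0,0],"grip": -0.1},
  {"travel": [-0.003,0.011,-0.296],"angular": [0,0,0],"grip": -0.3},
  {"travel": [-0.003,0.011,-0.296],"angular": [0,0,0],"grip": -0.45},
  {"travel": [-0.003,0.011,-0.296],"angular": [0,0,0],"grip": -0.6},
  {"travel": [-0.003,0.011,-0.296],"angular": [0,0,0],"grip": -0.8},
], grip_force=60)

```text
time: 9.85
ee_pos: [0.4977, 0.3532, 0.123]
tcp_rot: [179.8, -0.0, 87.9]
wrist_force: [0.1, -1.5, 7.4]
opening: 0.0169
grasp_force: 58.5
```

Emit:
carry_out([
  {"travel": [0,0,0],"angular": [0,0,0],"grip": -1},
  {"travel": [0,0,0],"angular": [0,0,0],"grip": -1},
  {"travel": [0,0,0],"angular": [0,0,0],"grip": -1},
  {"travel": [0,0,0],"angular": [0,0,0],"grip": -1},
])

```text
time: 10.18
ee_pos: [0.4977, 0.3532, 0.123]
tcp_rot: [179.8, -0.0, 87.9]
wrist_force: [1.3, -2.0, 7.9]
opening: 0.0168
grasp_force: 58.4
```

Emit:
carry_out([
  {"travel": [0,0,0.12],"angular": [0,0,0],"grip": -1},
  {"travel": [0,0,0.25],"angular": [0,0,0],"grip": -1},
  {"travel": [0.02,-0.06,0.367],"angular": [0,0,-0.1],"grip": -1},
  {"travel": [0.07,-0.18,0.367],"angular": [0,0,-0.2],"grip": -1},
  {"travel": [0.12,-0.3,0.367],"angular": [0,0,-0.3],"grip": -1},
  {"travel": [0.17,-0.43,0.367],"angular": [0,0,-0.4],"grip": -1},
  {"travel": [0.225,-0.55,0.367],"angular": [0,0,-0.524],"grip": -1},
  {"travel": [0.225,-0.576,0.367],"angular": [0,0,-0.524],"grip": -1},
])

```text
time: 10.85
ee_pos: [0.5661, 0.1752, 0.2309]
tcp_rot: [179.9, 0.2, 72.5]
wrist_force: [1.4, 1.6, -2.6]
opening: 0.0173
grasp_force: 60.2
```

Emit:
carry_out([
  {"travel": [0,0,0],"angular": [0,0,0],"grip": -1},
  {"travel": [0,0,0],"angular": [0,0,0],"grip": -1},
])

```text
time: 11.02
ee_pos: [0.5642, 0.1796, 0.2309]
tcp_rot: [-180.0, 0.1, 72.8]
wrist_force: [-0.2, 0.3, -3.6]
opening: 0.0174
grasp_force: 60.2
```

```bash
python3 - <<'E'
from h import *
o=monitor.get_obs(); print(o['ee_pos'],o['tcp_rot'],o['wrist_force'])
s=snap('scene',6)
cv2.imwrite('pics/m8.png',crop(s['frame'][:,:,::-1].copy(),247,210,50,60,10,5))
E
```

```text
[0.56423003 0.17964766 0.23091523] [-1.79981192e+02  7.81265167e-02  7.28396027e+01] [-0.22739628  0.2627497  -3.64088482]
```

View pics/m8.png

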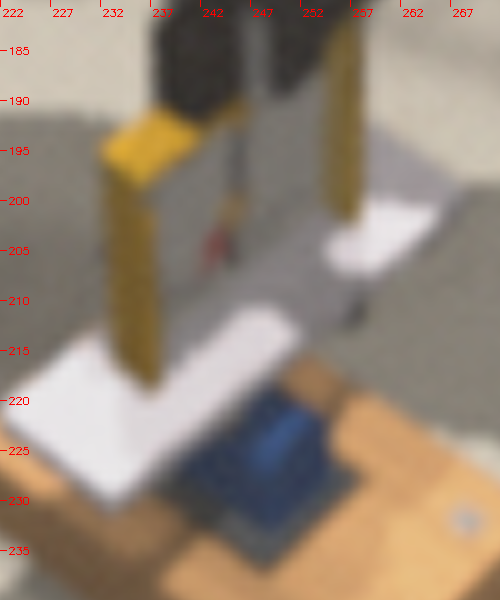

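```bash
cat > dial.py <<'E'
from fit import *
from scipy.spatial.transform import Rotation as Ro
np.set_printoptions(precision=1,suppress=True,linewidth=160)
def dial(o,angs,l0=-.006,r=.06):
    R=Ro.from_euler('xyz',o['tcp_rot'],degrees=True).as_matrix()
    # tool -> gauge axes: gauge z=-tool z, gauge x = +-tool y
    z=-R[:,2]; x=R[:,1]; x=x*np.sign(x[0]); y=np.cross(z,x)
    org=o['ee_pos']-.123*z
    return proj(C['scene'],[org+x*l0+y*r*np.sin(a)+z*(.096-r*np.cos(a)) for a in angs])
E
python3 - <<'E'
from dial import *
o=monitor.get_obs()
print(dial(o,[0,.1,.2,.3])); print('pivot',dial(o,[0],r=0),'yside',dial(o,[np.pi/2,-np.pi/2],r=.044))
I=cv2.imread('pics/raw_scene6.png').astype(int)
red=I[...,2]-I[...,1]; 
print('cols',range(238,252)); print(red[192:212,238:252]); print(I.sum(2)[192:212,238:252]//3)
E
```

```text
[[248.1 206.3]
 [246.6 207.5]
 [245.2 208.5]
 [243.7 209.4]]
pivot [[247.8 191.8]] yside [[236.4 201.1]
 [258.8 182.9]]
cols range(238, 252)
[[41 37 26 18 14 15 17 19 17 10  5  4  5  6]
 [48 46 40 35 23 17 14 11 12  7  4  4  4  5]
 [48 48 45 39 23 11  8  5  4  5  5  3  5  4]
 [47 44 41 28 15  6  4  3  2  4  4  5  5  4]
 [43 34 25 12  7  4  4  3  5  5  4  3  5  4]
 [31 19 10  5  5  6  4  4  4  4  4  3  4  4]
 [16  8  5  4  4  4  4  5  5  5  6  4  4  3]
 [ 7  4  3  3  5  4  6  9 10  8  5  5  3  4]
 [ 5  3  4  4  4  5 10 16 15  9  5  3  5  3]
 [ 9  6  4  4  4  6 13 18 16 11  5  6  4  5]
 [11  5  4  4  5  7 17 18 13  7  3  3  5  5]
 [12  5  4  4  7 18 25 17  8  5  3  3  4  5]
 [11  5  5  5 12 30 33 15  6  5  5  3  4  5]
 [10  4  4  6 17 31 32 16  5  3  4  4  5  4]
 [11  3  4  6 16 28 20  8  6  4  5  5  4  5]
 [11  6  5  7 14 16 10  3  5  4  6  6  6  6]
 [10  4  4  6  9  7  6  4  4  4  6  5  6  5]
 [12  7  4  4  5  3  5  5  6  6  5  6  6  6]
 [14  6  3  4  3  5  4  4  5  4  7  5  5  4]
 [13  5  5  4  5  4  5  4  7  7  7  8  7  7]]
[[127 111  90  74  65  72  86  91  94 102 111 116 115 115]
[... 422 characters left out ...]
5 114 116 115 115 113 102  98 105 112 113 111 111]
 [111 115 115 115 114 115 109 102 103 107 114 108 109 112]
 [112 116 116 114 114 112 102  97 101 106 109 108 110 117]
 [111 115 116 114 112 106  92  91  99 105 107 110 112 118]
 [109 114 115 116 110  95  86  84  98 107 108 111 117 123]
 [109 115 118 115 107  92  86  82  97 108 114 119 124 126]
 [107 115 115 113 107  97  96  87  99 114 120 126 127 128]
 [101 112 113 111 104 101 106 104 113 121 127 128 129 128]
 [100 109 110 107 105 106 114 119 123 128 130 131 131 131]
 [ 98 102 105 105 106 112 118 124 128 130 129 128 128 127]
 [ 93 103 106 109 115 120 123 130 136 139 141 139 130 125]
 [ 95 106 113 119 123 125 128 141 164 178 180 175 153 133]]
```

Emit:
carry_out([
  {"travel": [0,0,0.1],"angular": [0,0,-0.2],"grip": -1},
  {"travel": [0,0,0.2],"angular": [0,0,-0.4],"grip": -1},
  {"travel": [0,0,0.3],"angular": [0,0,-0.6],"grip": -1},
  {"travel": [0,0,0.4],"angular": [0,0,-0.82],"grip": -1},
  {"travel": [0,0,0.5],"angular": [0,0,-0.82],"grip": -1},
  {"travel": [0,0,0.6],"angular": [0,0,-0.82],"grip": -1},
  {"travel": [0,0,0.667],"angular": [0,0,-0.82],"grip": -1},
  {"travel": [0,0,0.667],"angular": [0,0,-0.82],"grip": -1},
])

```text
time: 11.73
ee_pos: [0.5636, 0.1816, 0.4348]
tcp_rot: [179.8, -0.2, 49.5]
wrist_force: [-1.1, -0.7, -2.5]
opening: 0.0169
grasp_force: 60.4
```

Emit:
carry_out([
  {"travel": [0,0,0],"angular": [0,0,-0.2],"grip": -1},
  {"travel": [0,0,0],"angular": [0,0,-0.4],"grip": -1},
  {"travel": [0,0,0],"angular": [0,0,-0.6],"grip": -1},
  {"travel": [0,0,0],"angular": [0,0,-0.82],"grip": -1},
  {"travel": [0,0,0],"angular": [0,0,-0.82],"grip": -1},
  {"travel": [0,0,0],"angular": [0,0,-0.82],"grip": -1},
  {"travel": [0,0,0],"angular": [0,0,-0.82],"grip": -1},
  {"travel": [0,0,0],"angular": [0,0,-0.82],"grip": -1},
])

```text
time: 12.4
ee_pos: [0.5639, 0.1804, 0.4301]
tcp_rot: [-180.0, 0.1, 26.1]
wrist_force: [-0.5, -0.0, -3.8]
opening: 0.0168
grasp_force: 60.3
```

Emit:
carry_out([
  {"travel": [0,0,0],"angular": [0,0,0],"grip": -1},
  {"travel": [0,0,0],"angular": [0,0,0],"grip": -1},
  {"travel": [0,0,0],"angular": [0,0,0],"grip": -1},
  {"travel": [0,0,0],"angular": [0,0,0],"grip": -1},
  {"travel": [0,0,0],"angular": [0,0,0],"grip": -1},
  {"travel": [0,0,0],"angular": [0,0,0],"grip": -1},
  {"travel": [0,0,0],"angular": [0,0,0],"grip": -1},
  {"travel": [0,0,0],"angular": [0,0,0],"grip": -1},
])

```text
time: 13.07
ee_pos: [0.5641, 0.18, 0.4304]
tcp_rot: [-180.0, 0.1, 25.9]
wrist_force: [-0.2, 0.1, -3.2]
opening: 0.0172
grasp_force: 60.3
```

```bash
python3 - <<'E'
from dial import *
o=monitor.get_obs(); print(o['ee_pos'].round(4),o['tcp_rot'],o['time'])
s=snap('scene',7); p=dial(o,[0,.1,.2,.3]); print(p); print('pivot',dial(o,[0],r=0),'yside',dial(o,[np.pi/2,-np.pi/2],r=.044))
I=s['frame'].astype(int); u,v=p[1].round().astype(int)
red=I[...,0]-I[...,1]
sl=np.s_[v-22:v+8,u-12:u+14]; print('u0',u-12,'v0',v-22); print(red[sl]); print(I.sum(2)[sl]//3)
E
```

```text
[0.6 0.2 0.4] [-180.     0.1   25.9] 13.0667
[[245.5 152.2]
 [242.9 152.1]
 [240.4 151.9]
 [237.9 151.4]]
pivot [[245.  131.8]] yside [[225.3 132. ]
 [264.7 131.5]]
u0 231 v0 130
[[ 6  6  6  4  6  6  6  4  5  6  3  8 16 19 14  7  4  4  5  5  5  5  5  4  6  7]
 [ 5  4  5  5  4  5  5  4  5  3  4  8 16 18 14  8  5  5  4  5  4  5  5  4  5  4]
 [ 4  7  4  4  5  4  5  4  3  5  5  7 12 15  9  6  6  5  4  5  4  4  4  4  4  4]
 [ 4  5  3  5  4  4  4  5  4  3  4  4  7  6  5  5  5  3  3  5  4  5  4  3  5  5]
 [ 5  4  4  4  6  4  4  5  4  4  6  4  4  5  4  4  5  5  5  5  5  4  4  5  6  4]
 [ 6  4  6  3  5  4  4  4  4  4  5  5  4  4  3  4  5  4  4  5  6  5  4  5  5  6]
 [ 6  4  5  5  4  4  3  6  4  4  4  3  3  4  3  5  4  3  5  4  4  4  4  5  5  4]
 [ 4  5  5  4  4  5  5  4  4  5  6  4  4  3  3  3  4  4  5  3  5  6  4  5  6  4]
 [ 5  5  5  5  5  3  4  3  5  4  6  5  4  3  4  5  5  5  3  6  6  4  5  5  4  5]
 [ 4  3  4  4  4  4  5  6  5  4  5  5  4  4  5  5  4  5  5  4  5  4  4  4  5  4]
 [ 5  4  5  6  4  6  5  4  4  4  4  5  5  5  6  4  4  4  4  5  5  5  4  5  4  4]
 [ 5  4  5  5  6  4  4  4  4  
[... 4020 characters left out ...]
 123 120 122 124 123 124 121 125 125 125 126 126 125 127]
 [126 128 126 126 126 126 125 127 125 127 126 127 126 125 125 126 126 128 124 125 126 125 127 127 126 126]
 [130 130 130 129 129 130 130 130 129 129 129 130 129 128 128 125 127 128 128 129 128 128 127 128 127 127]
 [141 141 138 134 131 132 131 130 131 131 130 130 132 131 136 140 140 140 139 138 138 139 138 139 140 138]
 [175 175 170 148 134 132 132 132 132 131 132 133 131 135 156 170 174 172 172 172 173 171 173 175 172 173]
 [204 201 191 157 135 132 130 129 130 130 130 130 128 136 166 194 202 202 202 201 203 203 201 202 202 203]
 [209 192 173 146 131 127 128 127 128 127 128 128 128 144 175 202 211 211 211 211 208 211 210 210 209 209]]
```

Emit:
carry_out([
  {"travel": [0,0,0],"angular": [0,0,0.2],"grip": -1},
  {"travel": [0,0,0],"angular": [0,0,0.4],"grip": -1},
  {"travel": [0,0,0],"angular": [0,0,0.6],"grip": -1},
  {"travel": [0,0,0],"angular": [0,0,0.82],"grip": -1},
  {"travel": [0,0,0],"angular": [0,0,0.82],"grip": -1},
])

```text
time: 13.53
ee_pos: [0.564, 0.18, 0.4304]
tcp_rot: [-180.0, 0.1, 49.7]
wrist_force: [-0.6, 0.4, -3.3]
opening: 0.0175
grasp_force: 60.4
```

Emit:
carry_out([
  {"travel": [0,0,0],"angular": [0,0,0.2],"grip": -1},
  {"travel": [0,0,-0.1],"angular": [0,0,0.4],"grip": -1},
  {"travel": [0,0,-0.22],"angular": [0,0,0.6],"grip": -1},
  {"travel": [0,0,-0.34],"angular": [0,0,0.82],"grip": -1},
  {"travel": [0,0,-0.46],"angular": [0,0,0.82],"grip": -1},
  {"travel": [0,0,-0.57],"angular": [0,0,0.82],"grip": -1},
  {"travel": [0,0,-0.65],"angular": [0,0,0.82],"grip": -1},
  {"travel": [0,0,-0.667],"angular": [0,0,0.82],"grip": -1},
])

```text
time: 14.2
ee_pos: [0.5624, 0.1795, 0.2254]
tcp_rot: [-179.7, 0.3, 72.7]
wrist_force: [-0.0, -0.2, -4.0]
opening: 0.0176
grasp_force: 60.3
```

Emit:
carry_out([
  {"travel": [0,0,-0.03],"angular": [0,0,0],"grip": -1},
  {"travel": [0,0,-0.06],"angular": [0,0,0],"grip": -1},
  {"travel": [0,0,-0.085],"angular": [0,0,0],"grip": -1},
  {"travel": [0,0,-0.1],"angular": [0,0,0],"grip": -1},
  {"travel": [0,0,-0.107],"angular": [0,0,0],"grip": -1},
  {"travel": [0,0,-0.112],"angular": [0,0,0],"grip": -1},
  {"travel": [0,0,-0.116],"angular": [0,0,0],"grip": -1},
  {"travel": [0,0,-0.116],"angular": [0,0,0],"grip": -1},
])

```text
time: 14.87
ee_pos: [0.5643, 0.1801, 0.1969]
tcp_rot: [179.9, 0.0, 72.9]
wrist_force: [-0.9, -0.3, 3.1]
opening: 0.017
grasp_force: 61.3
```

Emit:
carry_out([
  {"travel": [0.002,0.0065,0],"angular": [-0.03,0.009,0],"grip": -1},
  {"travel": [0.004,0.013,-0.0002],"angular": [-0.06,0.018,0],"grip": -1},
  {"travel": [0.006,0.0195,-0.0005],"angular": [-0.09,0.028,0],"grip": -1},
  {"travel": [0.008,0.026,-0.0009],"angular": [-0.12,0.037,0],"grip": -1},
  {"travel": [0.01,0.0325,-0.0014],"angular": [-0.15,0.046,0],"grip": -1},
  {"travel": [0.012,0.039,-0.002],"angular": [-0.18,0.055,0],"grip": -1},
  {"travel": [0.014,0.0455,-0.0027],"angular": [-0.21,0.065,0],"grip": -1},
  {"travel": [0.0158,0.0513,-0.0034],"angular": [-0.239,0.0735,0],"grip": -1},
])

```text
time: 15.53
ee_pos: [0.5692, 0.1953, 0.196]
tcp_rot: [179.9, 7.4, 72.9]
wrist_force: [-1.8, -2.9, 8.8]
opening: 0.0173
grasp_force: 62.1
```

Emit:
carry_out([
  {"travel": [0,0,0],"angular": [0,0,0],"grip": -1},
  {"travel": [0,0,0],"angular": [0,0,0],"grip": -1},
  {"travel": [0,0,0],"angular": [0,0,0],"grip": -1},
  {"travel": [0,0,0],"angular": [0,0,0],"grip": -1},
  {"travel": [0,0,0],"angular": [0,0,0],"grip": -1},
  {"travel": [0,0,0],"angular": [0,0,0],"grip": -1},
  {"travel": [0,0,0],"angular": [0,0,0],"grip": -1},
  {"travel": [0,0,0],"angular": [0,0,0],"grip": -1},
])

```text
time: 16.2
ee_pos: [0.5692, 0.1952, 0.196]
tcp_rot: [179.9, 7.3, 72.9]
wrist_force: [-2.3, -2.5, 9.3]
opening: 0.0173
grasp_force: 62.2
```

```bash
python3 - <<'E'
from dial import *
o=monitor.get_obs(); print(o['ee_pos'].round(4),o['tcp_rot'],o['time'],o['wrist_force'],o['torque'])
R=Ro.from_euler('xyz',o['tcp_rot'],degrees=True).as_matrix(); x=R[:,1]*np.sign(R[0,1]); y=np.cross(-R[:,2],x); print('lean',-np.arcsin(y[2]),'x tilt',np.arcsin(x[2]))
s=snap('scene',8); p=dial(o,[-.2,-.1,0,.1,.2]); print(p); print('pivot',dial(o,[0],r=0))
I=s['frame'].astype(int); u,v=p[3].round().astype(int)
red=I[...,0]-I[...,1]
sl=np.s_[v-16:v+5,u-9:u+10]; print('u0',u-9,'v0',v-16); print(red[sl]); print(I.sum(2)[sl]//3)
E
```

```text
[0.6 0.2 0.2] [179.9   7.3  72.9] 16.2 [-2.3 -2.5  9.3] [-1.1  0.5 -0. ]
lean 0.12808156436575774 x tilt 0.0018705146156980782
[[249.6 211.8]
 [248.3 213.4]
 [246.9 214.8]
 [245.5 216.1]
 [244.  217.3]]
pivot [[244.7 202.7]]
u0 236 v0 200
[[ 1  1  2  1  1  3  3  5  1  1  3  2  4  3  4  6  8 15 19]
 [ 2  4  1  1  1  4  1  5  3  4  4  2  3  6  5  6  6 12 18]
 [ 2  3  4  3  4  5  7  8  4  3  4  5  5  6  5  5  7 14 17]
 [ 4  2  3  3  5 12 14 12  6  5  4  5  4  6  4  5  7 11 17]
 [11  5  4  8 11 13 13 11  7  6  4  4  5  5  5  4  6 10 16]
 [24 19 15 15 13 12  8  6  6  5  5  4  6  6  6  5  5 12 16]
 [37 36 26 20 12  7  6  4  5  5  6  5  4  5  3  6  6 10 16]
 [44 40 29 17  8  5  5  4  4  5  5  5  5  5  4  4  4  8 14]
 [43 31 18  8  5  6  5  4  4  5  6  4  6  5  4  4  4  8 10]
 [31 15  8  5  4  4  5  6  9  9  5  5  6  5  4  5  5  6  5]
 [17  7  5  5  4  7 11 13 12  9  7  5  6  4  4  4  5  3  6]
 [ 9  5  4  4  4  7 15 18 15 10  6  6  5  5  6  3  5  5  4]
 [ 5  3  4  4  5  7 18 18 12  7  4  5  3  5  6  3  6  4  4]
 [ 4  3  4  5  4 12 23 17  8  5  5  5  4  5  4  5  6  6  5]
 [ 8  3  4  5  7 15 2
[... 1359 characters left out ...]
13 111 114 109  99  93  98 106 105 105 110 119 126 128 129 129 128]
 [109 113 114 114 112 108  94  85  92 102 105 112 119 124 128 129 129 129 127]
 [109 113 113 112 110 103  88  76  86 100 110 117 124 128 130 129 128 128 126]
 [109 114 113 113 111 104  93  79  89 106 119 125 130 136 137 132 128 125 125]
 [109 113 114 113 111 105 100  92  98 117 124 128 137 162 169 152 141 137 136]
 [105 111 111 109 108 106 107 107 115 124 128 129 142 177 194 186 181 179 173]
 [ 97 105 108 101 100 107 113 118 124 129 130 131 136 162 182 201 210 205 193]
 [ 95 105 106 100 103 110 120 127 127 132 131 130 131 135 152 191 208 197 172]
 [ 91 101 105 107 110 118 125 129 130 132 130 130 129 126 136 164 176 165 138]]
```

Emit:
carry_out([
  {"travel": [0,0,0],"angular": [0,0,0],"grip": -1},
  {"travel": [0,0,0],"angular": [0,0,0],"grip": -1},
  {"travel": [0,0,0],"angular": [0,0,0],"grip": -1},
  {"travel": [0,0,0],"angular": [0,0,0],"grip": -1},
  {"travel": [0,0,0],"angular": [0,0,0],"grip": -1},
  {"travel": [0,0,0],"angular": [0,0,0],"grip": -1},
  {"travel": [0,0,0],"angular": [0,0,0],"grip": -1},
  {"travel": [0,0,0],"angular": [0,0,0],"grip": -1},
])

```text
time: 16.92
ee_pos: [0.5692, 0.1952, 0.196]
tcp_rot: [179.9, 7.3, 72.9]
wrist_force: [-1.3, -2.9, 9.0]
opening: 0.0173
grasp_force: 62.2
```

```bash
python3 -c "
from workcell import ticket
print(ticket.job_done())"
```

```text
the job is handed in; nothing more can be done
None
```

I handed the job in at about 17 s: the stud is seated and released, and the gauge is held on its crown, leaning 0.128 rad towards +y; I put the band's middle at about 0.12–0.13 rad from the scene picture and got no verdict back.

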